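Set the fired test tile in its row and hold the reading lens over it

ROBOT

A 6-joint arm with a two-finger parallel gripper is mounted at the origin on the work surface. World frame = base frame: x ahead of the robot, y to its left, z up, the work surface at z = 0. Lengths are in mm, angles in rad, forces in N, time in s.
With the tool pointing down it reaches from about 400 to 925 mm from the base axis. Payload 12.5 kg.
Tool frame: the origin (TCP) lies at the very end of the fingers, on their centre line; the grasp point (between the pads) lies 19 mm behind it; z points along the fingers, y is the line along which they close (so a half turn about z gives the same grasp; the last joint's range is limited). The gripper opens to 95 mm and grips with 3 to 60 N. Pads are 20 mm wide; open, the fingers measure 119 mm over their backs; the gripper's body (75 mm by 180 mm) begins 59 mm behind the grasp point.
Start: joints at [1.105, 0.491, 1.559, -0, 1.092, -0.106], TCP at [220.039, 585.004, 214.661] pointing down, gripper open.
Joint ranges: [-3.1, 3.1], [-0.84, 2.19], [0.05, 2.79], [-1.13, 4.28], [0.06, 2.93], [-2.69, 2.69]. Speed limits (rad/s): [2.22, 2.22, 2.79, 3.14, 3.14, 3.14].

INTERFACE

Orientations are given as [roll, pitch, yaw] about the fixed x, y, z axes, in that order (R = Rz(yaw) Ry(pitch) Rx(roll)).
In Python, from cell import state, imaging, env, spot_in, mark_of gives the robot as it stands. The module is installed in compiled form; this text tells all that it offers.
- The arm moves only by the tool step_arm, never from a script. Its argument "increments" is a list of rows, each an object with "slide": the shift along the tool's x, y, z in m, a list of three; "roll": the turn about the tool's z in rad. A call has 1 to 5 rows; each row is the pose to reach, as a shift and turn from the pose commanded when the call began, along the tool's axes at that moment; what a row does not reach only later rows make up. A row lasts 1/8 s, in which the tool goes at most 62.5 mm and 10.7 degrees, less where a joint would pass 70% of its speed; a pose out of reach is approached as far as the arm can. A call with a gripper value outside its range is refused whole. "fingers" is the opening, from 0 (shut) to 1 (fully open), set as the call begins (left out, the last holds). The fingers move at their own pace and stop on an object; the grip force is fixed at half the most. Time passes only in rows, so rows that repeat a pose let the fingers close. It gives the time, the measured TCP pose, the force, the opening and the grip force at its end, in the units of the state.
- state(): the state, without advancing time (a new reading comes with each control period).
- imaging.read_camera(name): name is "side" or "top" or "wrist"; returns a dict with "color" (384x512x3 uint8, red, green, blue), "z_map" (384x512 float32, mm along the optical axis (not along the pixel's ray), 0 where there is no reading), "intrinsics" (3x3 intrinsics, pixels), "distortion" ([k1, k2, p1, p2, k3] as OpenCV has them; the pictures are not rectified), "camera_from_world" (4x4, takes a point from world to camera coordinates). Camera axes: x right, y up, looking along -z (the intrinsics and any distortion apply to the point x, -y, -z); pixel columns grow to the right and rows downward; lengths in mm; the calibration is good to about 2 mm. A picture is of the moment at which its call begins.
- env.job_done(): hands the job in; it is judged then, once.
Trained networks look in the newest picture that a camera, given by its name, has taken for a name from the list of things; names that differ only in an ending like _2 or _b are one class to them, and where a whole thing is asked for, a point or a joint stands for the part that bears it (a point fixed in the world has none). Each returns a list of dicts, best first, with "confidence" (0 to 1); they miss things now and then, are a little off and sometimes report something else, mostly with a low value. They report only what shows in the picture. A call takes as long as a camera call. They do not tell look-alikes from the thing itself.
- spot_in(camera, target): "bbox" ([left, top, right, bottom] in pixels, round what is visible of it).
- mark_of(camera, target): "uv" ([column, row] in pixels: a listed point, or the origin of a listed thing).
The state is a dict: "t": time; "joints": joint angles; "qvel": joint speeds; "tau": joint torques, N m; "eef_pos": TCP position; "tcp_rot": TCP orientation; "ft_force": force on the tool from outside, world axes, zero at the start; "moment": the same for the moment, N m; "opening": opening from 0.0 (shut) to 1.0 (fully open); "grip_force": force on a finger pad.
Only numpy, scipy, OpenCV 4.12 (cv2) and the standard library are available. Lean on these libraries where they do the work, as an engineer would, in place of code of your own. Each camera call takes 0.05 s, during which the arm holds its last target. There are 200 camera calls.

TASK

Set the loose blue glaze test tile gently on the kiln shelf, in the empty place between the green and the amber tile, so that the three lie flat in one neat straight row, square and evenly spaced. Then pick up the reading lens and finish while holding it still in the air, lens facing down and level, centred right over the blue tile with the middle of the lens at the height of the throwing gauge's orange pointer tip; do not put it down or rest it on anything. Drop nothing, and leave the gauge, its pointer, the two other tiles, the paint bottle and the brush tin as they are.

Things in the scene. Friction and masses are not known exactly. Their poses are not given: they have to be found in the camera images.
- kiln_shelf: Fixed cream ceramic slab on three short props, 150 mm deep (its x) by 240 mm wide (its y). Origin on the table under its centre; the flat upper face is 58 mm above the table. The row of tiles runs along its y axis, through its centre. It stands turned by up to 0.25 rad.
- gap (a point): Centre of the empty place in the row, on the shelf's upper face, in the shelf's axes. The free width between the two neighbours is 74 mm (12 mm either side of a centred tile).
- tile_blue_center (a point): Centre of the loose blue-glazed tile, 50 x 50 mm and 10 mm thick, 55 g, lying flat on the table to the left or right of the shelf, glazed side up (z up), centre 5 mm above what it lies on; its x and y are along its edges. Any of its four edges may face the front of the shelf.
- tile_green_center (a point): Centre of the green tile, same size (50 x 50 x 10 mm), lying loose on the shelf 62 mm to one side of the gap's centre, square to the shelf. Leave it.
- tile_amber_center (a point): Centre of the amber (brown) tile, same size, lying loose on the shelf 62 mm to the other side of the gap's centre, square to the shelf. Leave it. Green and amber may change sides.
- tile_blue: The blue tile as a whole (origin at the centre of its underside).
- lens: The black reading lens as a whole, about 170 g, lying flat on the table on the other side of the shelf from the blue tile, the round end pointing roughly away from the robot; origin at the underside of the handle, below lens_grip; x along the handle towards the lens. It is 20 mm thick throughout (the neck 14 mm), with flat parallel sides on the handle.
- lens_grip (a point): Grasping point in the handle, half-way up (10 mm above the underside), near its centre of mass. The handle is a bar 24 mm wide (y), 20 mm high (z); it runs from 28 mm towards the lens to 80 mm the other way along x.
- lens_center (a point): Middle of the round lens, half-way through its thickness: 85 mm along +x from lens_grip. The bezel is 88 mm across. Its z axis is the optical axis, straight up when level.
- gauge: Potter's throwing gauge, fixed to the table behind the shelf: green round foot 90 mm across and upright steel post, 237 mm high, 75 mm along its own +x from its origin; the origin is on the table right under the pointer tip. Leave it.
- pointer_tip (a point): Centre of the 12 mm orange ball at the end of the gauge's level pointer rod, on a stiff vertical slide, 85 mm behind the gap's centre (along the shelf's +x) and up to 20 mm to either side, 130 to 190 mm above the table. The rod runs from here to the post and 46 mm past it. It marks the focal height.
- tile_green: The green tile as a whole (origin at the centre of its underside).
- tile_amber: The amber tile as a whole (origin at the centre of its underside).
- paint_bottle: Magenta paint bottle with white cap, 68 mm across, 166 mm high, standing loose at the far left or right; origin under its centre. Leave it.
- brush_tin: Orange-banded tin, 75 mm across and 85 mm high, with brushes up to 236 mm high, standing loose on the opposite side from the bottle; origin under its centre. Leave it.
Things that resemble listed ones, but are neither listed nor needed, are in the scene too. What is meant by the lens is not pink, and is the larger of those in its own colour.

How it is judged:
By the outcome, as a careful person would: the job done as asked, in the order asked, and still so for the second after the job is handed in, while the arm keeps its last pose, push and grip.
It also fails if it takes over 64 s, if anything falls off the work surface, if the arm or the gripper's body presses on something with over 40 N, if the wrist force passes 120 N, or if a joint passes its speed limit or range.

## Working session

There is one attempt and no reset: what is moved stays moved. The work goes in short steps, Python scripts to look and compute and a tool call to move; the robot and the scene stay as the last step left them, time stands still between calls to the robot, and variables do not carry over. Pictures are saved under pics/ and viewed, at most 10 in all, crops included, and the job is handed in when it is done.

Besides the shell and the picture viewer there is one more tool, called after "Request:" by a JSON object that holds its "name" and its "arguments". step_arm: Moves the arm, as the interface text tells. Its arguments: {"type":"object","properties":{"increments":{"type":"array"},"fingers":{"type":"number"}},"required":["increments"]}

```bash
mkdir -p pics; cat > h.py <<'E'
import numpy as np, cv2
from cell import state, imaging, env, spot_in, mark_of
def ray(c,uv):
    p=cv2.undistortPoints(np.array([[uv]],float),np.array(c["intrinsics"]),np.array(c["distortion"]))[0,0]
    return np.array([p[0],-p[1],-1.0])
def cam2w(c,P):
    T=np.array(c["camera_from_world"]); return T[:3,:3].T@(np.asarray(P)-T[:3,3])
def onz(c,uv,z):
    o=cam2w(c,[0,0,0]); d=cam2w(c,ray(c,uv))-o
    return o+d*(z-o[2])/d[2]
def dep(c,uv):
    u,v=int(round(uv[0])),int(round(uv[1])); w=c["z_map"][max(v-1,0):v+2,max(u-1,0):u+2]; w=w[w>0]
    return cam2w(c,ray(c,uv)*np.median(w)) if len(w) else None
def save(c,n): cv2.imwrite("pics/"+n,c["color"][:,:,::-1])
def cloud(c):
    K=np.array(c["intrinsics"]);h,w=c["z_map"].shape
    uv=np.stack(np.meshgrid(np.arange(w),np.arange(h)),-1).reshape(-1,1,2).astype(float)
    p=cv2.undistortPoints(uv,K,np.array(c["distortion"]))[:,0]
    z=c["z_map"].reshape(-1,1); P=np.c_[p[:,:1],-p[:,1:],-np.ones_like(z)]*z
    T=np.array(c["camera_from_world"]); W=(P-T[:3,3])@T[:3,:3]; W[z[:,0]<=0]=np.nan
    return W.reshape(h,w,3)
E
python3 - <<'E'
from h import *
np.set_printoptions(precision=1,suppress=True)
print(state())
for n in("top","side"):
    c=imaging.read_camera(n); save(c,n+"0.png"); print(n,cam2w(c,[0,0,0]))
    for t in["kiln_shelf","gap","tile_blue_center","tile_green_center","tile_amber_center","lens_grip","lens_center","pointer_tip","gauge","paint_bottle","brush_tin"]:
        for d in mark_of(n,t)[:3]:
            print(t,round(d["confidence"],2),np.array(d["uv"]),dep(c,d["uv"]))
E
python3 -c "
import cv2,numpy as np
cv2.imwrite('pics/both0.png',cv2.resize(np.vstack([cv2.imread('pics/top0.png'),cv2.imread('pics/side0.png')]),None,fx=.78,fy=.78))"
```

```text
{'t': 0.0, 'joints': array([ 1.1,  0.5,  1.6, -0. ,  1.1, -0.1]), 'qvel': array([-0., -0.,  0., -0.,  0., -0.]), 'tau': array([  0. , -61.3, -25.8,   0.1,   0. ,  -0. ]), 'eef_pos': array([219.9, 584.8, 214.1]), 'tcp_rot': array([-3.1, -0. ,  2.8]), 'ft_force': array([ 0.8, -1.1, -0.6]), 'moment': array([ 0., -0., -0.]), 'grip_force': 0.0, 'opening': 1.001698844065519}
top [ 308.   -20.  1197.1]
kiln_shelf 0.72 [200.7 166.9] [565.3 104.3  67. ]
kiln_shelf 0.62 [220.3 165.9] [570.   49.3  57.3]
gap 0.73 [226.6 162.3] [580.2  31.1  58.4]
gap 0.29 [241.4 160.2] [584.  -11.6  66.9]
tile_blue_center 0.88 [135.5 214.9] [436.3 298.4  12.3]
tile_green_center 0.73 [244.6 160.4] [582.7 -20.7  69.5]
tile_green_center 0.64 [220.4 121.7] [686.2  46.  102.8]
tile_green_center 0.53 [199.1 169. ] [559.1 108.7  68. ]
tile_amber_center 0.51 [200.2 166.7] [565.9 105.7  67.1]
tile_amber_center 0.4 [224.4 164.1] [575.3  37.5  56.9]
tile_amber_center 0.24 [340.1 212.6] [ 435.7 -299.6   16.9]
lens_grip 0.96 [387.4 229.7] [ 384.5 -436.3   13.4]
lens_grip 0.77 [338.9 294.2] [ 202.9 -284.6   18.1]
lens_grip 0
[... 863 characters left out ...]
301.2 186. ] [576.8 -36.3  69.2]
tile_amber_center 0.62 [276.7 160.1] [561.  103.9  68.2]
lens_grip 0.74 [301.7 284.1] [ 439.1 -322.1   18.9]
lens_grip 0.64 [301.2 333.1] [ 377.9 -442.1   13. ]
lens_grip 0.56 [202.9 306.9] [ 188.6 -291.1   18.5]
lens_center 0.78 [240.9 296.5] [ 285.1 -295.    13.8]
lens_center 0.67 [329.3 278.4] [ 514.5 -329.8   14.4]
lens_center 0.58 [298.8 356.4] [ 347.5 -491.    11.5]
pointer_tip 0.7 [274.1 160.3] [553.6 107.3  67.1]
pointer_tip 0.5 [316.9 128.9] [662.3  50.6 194.7]
gauge 0.84 [312.6 178.2] [633.2  -3.3  55.3]
gauge 0.7 [220.1 149.4] [438.1 295.9   9.9]
paint_bottle 0.77 [392.2 248.8] [ 692.  -335.5   58.1]
brush_tin 0.93 [283.2 139.6] [654.6 252.   22. ]
```

View pics/both0.png

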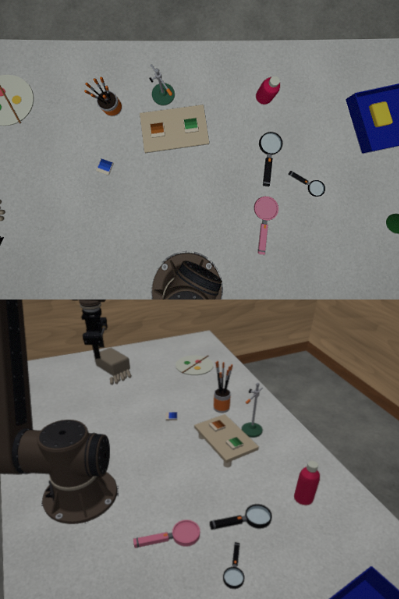

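The top view shows the shelf around (225,162), blue tile at (135,214), and the large black lens with its grip at (341,213) and bezel at (346,183). The pink lens and the small black lens are decoys. The side view shows the pointer tip near (316,129).

```bash
cat >> h.py <<'E'
from scipy.spatial.transform import Rotation as Ro
def plan(p,yaw=None):
    "slide (mm, tool axes) and roll to reach world p and closing-line (tool y) direction yaw, mod pi"
    s=state(); R=Ro.from_euler("xyz",s["tcp_rot"]).as_matrix()
    sl=R.T@(np.array(p)-s["eef_pos"]); r=0
    cur=np.arctan2(R[1,1],R[0,1])
    if yaw is not None:
        r=-((yaw-cur+np.pi/2)%np.pi-np.pi/2)   # tool z down
    print("slide",np.round(sl,1),"roll",round(r,3),"| q6",round(s["joints"][5],2),"ydir",round(cur,3),"pos",np.round(s["eef_pos"],1), "t",s["t"])
E
python3 - <<'E'
from h import *
np.set_printoptions(precision=1,suppress=True)
c=imaging.read_camera("wrist"); s=state(); R=Ro.from_euler("xyz",s["tcp_rot"]).as_matrix()
o=cam2w(c,[0,0,0]); print("cam in tool",R.T@(o-s["eef_pos"]),"axis in tool",R.T@(cam2w(c,[0,0,-1])-o)); print(R)
plan([435,300,250],None); plan([480,60,330],None); 
c=imaging.read_camera("side"); W=cloud(c); im=c["color"].astype(int)
m=(W[...,2]>120)&(W[...,2]<230)&(im[...,0]>150)&(im[...,2]<110)&(abs(W[...,0]-660)<40)&(abs(W[...,1]-45)<50)
print(m.sum(),np.c_[W[m],im[m]])
E
```

```text
cam in tool [  78.7    0.2 -169.8] axis in tool [-0.3  0.   1. ]
[[-0.9  0.4  0. ]
 [ 0.4  0.9  0. ]
 [ 0.   0.  -1. ]]
slide [-301.5 -191.1  -35.4] roll 0 | q6 -0.11 ydir 1.211 pos [220.  585.  214.6] t 1.25
slide [-428.2 -399.9 -115.4] roll 0 | q6 -0.11 ydir 1.211 pos [220.  585.  214.6] t 1.25
4 [[669.4  56.6 192.2 155.  103.   76. ]
 [663.3  51.7 193.4 151.  100.   75. ]
 [663.5  46.5 196.7 151.   84.   47. ]
 [656.9  46.2 195.  156.   98.   70. ]]
```

Request:
{"name": "step_arm", "arguments": {"increments": [{"slide":[-0.04,-0.04,-0.02],"roll":-0.1},{"slide":[-0.08,-0.08,-0.04],"roll":-0.2},{"slide":[-0.125,-0.12,-0.055],"roll":-0.3},{"slide":[-0.165,-0.16,-0.055],"roll":-0.4},{"slide":[-0.205,-0.2,-0.055],"roll":-0.48}], "fingers": 1}}

```text
t: 1.92
eef_pos: [342.0, 324.0, 270.0]
tcp_rot: [3.141, 0.001, -3.018]
ft_force: [1.1, -0.4, -0.5]
opening: 1.0
grip_force: 0.0
```

```bash
python3 -c "
from h import *
plan([510,40,270],1.69)"
```

```text
slide [-131.8 -302.5    0. ] roll 0.004 | q6 -1.08 ydir 1.694 pos [342. 324. 270.] t 1.925
```

Request:
{"name": "step_arm", "arguments": {"increments": [{"slide":[-0.025,-0.055,0]},{"slide":[-0.05,-0.115,0]},{"slide":[-0.08,-0.175,0]},{"slide":[-0.105,-0.235,0]},{"slide":[-0.13,-0.29,0]}]}}

```text
invalid input at $.increments[0]: expected keys slide, roll
```

Request:
{"name": "step_arm", "arguments": {"increments": [{"slide":[0,-0.012,0]},{"slide":[0,-0.012,0]}]}}

```text
invalid input at $.increments[0]: expected keys slide, roll
```

```bash
python3 - <<'E'
from h import *
np.set_printoptions(precision=1,suppress=True)
c=imaging.read_camera("wrist"); save(c,"w1.png"); plan([510,40,270],1.69)
for t in["gap","tile_green_center","tile_amber_center","pointer_tip","gauge"]:
    for d in mark_of("wrist",t)[:2]: print(t,round(d["confidence"],2),np.array(d["uv"]),dep(c,d["uv"]))
W=cloud(c); hsv=cv2.cvtColor(c["color"],cv2.COLOR_RGB2HSV)
for n,lo,hi in(("green",45,90),("amber",5,20)):
    m=((hsv[...,0]>lo)&(hsv[...,0]<hi)&(hsv[...,1]>110)&(W[...,2]>62)&(W[...,2]<76)).astype(np.uint8)
    m=cv2.morphologyEx(m,cv2.MORPH_OPEN,np.ones((3,3)));k,l,st,ce=cv2.connectedComponentsWithStats(m)
    if k>1:
        i=1+st[1:,4].argmax(); P=W[l==i]; print(n,st[i],np.median(P[:,2]),cv2.minAreaRect(P[:,:2].astype(np.float32)))
E
```

```text
slide [-129.8 -298.5    0.4] roll 0.007 | q6 -1.09 ydir 1.697 pos [343.6 319.7 269.9] t 1.975
pointer_tip 0.25 [243.6 221.8] [431.7 308.2  10.5]
```

View pics/w1.png

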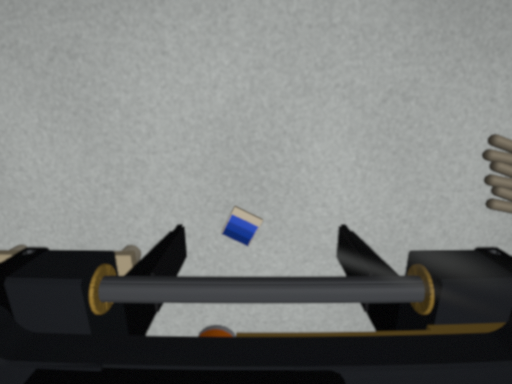

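The wrist picture shows the blue tile with a cream edge strip at (242,226), between the fingers. I measure it here before going on to the shelf.

```bash
cat >> h.py <<'E'
def rectz(c,uv,z,r=120,half=45):
    "tile outline by plane z: colour differing from table, near uv"
    W=cloud(c); return W
E
python3 - <<'E'
from h import *
np.set_printoptions(precision=1,suppress=True)
c=imaging.read_camera("wrist"); hsv=cv2.cvtColor(c["color"],cv2.COLOR_RGB2HSV)
m=(hsv[...,1]>60).astype(np.uint8); m[:190]=0;m[260:]=0;m[:,:205]=0;m[:,280:]=0
m=cv2.morphologyEx(m,cv2.MORPH_OPEN,np.ones((2,2)))
cs,_=cv2.findContours(m,0,2); k=max(cs,key=cv2.contourArea)[:,0].astype(float)
P=np.array([onz(c,p,10)[:2] for p in k],np.float32); print(cv2.minAreaRect(P), cv2.boundingRect(k.astype(int)))
b=np.argwhere(m*(hsv[...,0]>90)); print("blue ctr",onz(c,b.mean(0)[::-1],10))
plan([510,40,270],1.69)
E
```

```text
((447.7422790527344, 305.08502197265625), (46.355064392089844, 37.370052337646484), 69.85184478759766) (223, 216, 34, 31)
blue ctr [447.2 304.9  10. ]
slide [-133.1 -304.8   -0.4] roll 0.002 | q6 -1.07 ydir 1.692 pos [341.1 326.5 269.6] t 2.275
```

Request:
{"name": "step_arm", "arguments": {"increments": [{"slide":[-0.025,-0.055,0],"roll":0},{"slide":[-0.05,-0.115,0],"roll":0},{"slide":[-0.08,-0.175,0],"roll":0},{"slide":[-0.105,-0.235,0],"roll":0},{"slide":[-0.13,-0.29,0],"roll":0}]}}

```text
t: 2.9
eef_pos: [502.4, 59.1, 269.6]
tcp_rot: [3.141, 0.0, -3.02]
ft_force: [0.6, 0.8, 0.1]
opening: 1.001
grip_force: 0.0
```

Request:
{"name": "step_arm", "arguments": {"increments": [{"slide":[0,-0.012,0],"roll":0},{"slide":[0,-0.012,0],"roll":0}]}}

```text
t: 3.15
eef_pos: [502.7, 48.4, 269.2]
tcp_rot: [3.141, -0.001, -3.022]
ft_force: [-0.1, 0.0, -0.1]
opening: 0.997
grip_force: 0.0
```

```bash
python3 - <<'E'
from h import *
np.set_printoptions(precision=1,suppress=True)
c=imaging.read_camera("wrist"); save(c,"w2.png"); plan([510,40,270],1.69)
for t in["gap","tile_green_center","tile_amber_center","pointer_tip","gauge"]:
    for d in mark_of("wrist",t)[:2]: print(t,round(d["confidence"],2),np.array(d["uv"]),dep(c,d["uv"]))
E
```

```text
slide [-6.4 -9.9 -0.6] roll 0.002 | q6 -1.73 ydir 1.692 pos [502.4  49.  269.4] t 3.2
gap 0.66 [250.6 221.4] [571.2  42.5  58.2]
tile_green_center 0.97 [204.1 226.2] [581.7 -19.   68.3]
tile_amber_center 0.88 [296.3 228.2] [570.2 104.9  67.2]
tile_amber_center 0.29 [22.5 98.5] [ 443.5 -298.3   13.9]
gauge 0.62 [207.2 221. ] [573.4 -15.3  69. ]
```

View pics/w2.png

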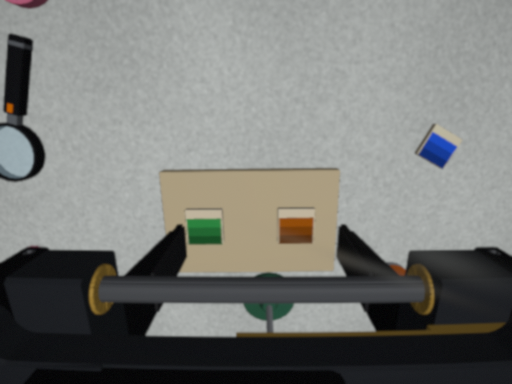

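Picture up is toward the robot. Green sits at (204,228), amber at (296,228), with cream strips facing the front, and the gap is at (250,225). The gauge is behind at (268,300).

```bash
cat >> h.py <<'E'
def glaze(c,lo,hi,z,box,smin=110,vmin=30):
    "glazed part of a tile: rect on plane z from subpixel contour (2 px grown mask centres)"
    big=cv2.resize(c["color"],None,fx=4,fy=4,interpolation=cv2.INTER_CUBIC); h=cv2.cvtColor(big,cv2.COLOR_RGB2HSV)
    m=((h[...,0]>=lo)&(h[...,0]<=hi)&(h[...,1]>smin)&(h[...,2]>vmin)).astype(np.uint8)
    M=np.zeros_like(m); l,t,r,b=[4*v for v in box]; M[t:b,l:r]=m[t:b,l:r]
    M=cv2.morphologyEx(M,cv2.MORPH_OPEN,np.ones((7,7)))
    k=max(cv2.findContours(M,0,1)[0],key=cv2.contourArea)[:,0]
    P=np.array([onz(c,(p+.5)/4-.5,z)[:2] for p in k.astype(float)],np.float32)
    r=cv2.minAreaRect(P); return r,cv2.boxPoints(r)
E
python3 - <<'E'
from h import *
np.set_printoptions(precision=1,suppress=True)
c=imaging.read_camera("wrist")
g=glaze(c,45,90,68,(180,200,230,255)); a=glaze(c,3,20,68,(270,200,320,255),150); b=glaze(c,95,135,10,(405,115,470,175))
for n,x in zip("gab",(g,a,b)): print(n,x[0],x[1].tolist())
# shelf front edge line: cream vs grey
h=cv2.cvtColor(c["color"],cv2.COLOR_RGB2HSV); ps=[]
for u in range(172,330,4):
    s=h[150:190,u,1].astype(float); i=np.argmax(np.diff(s)); ps.append(onz(c,[u,150+i+.5],58)[:2])
ps=np.array(ps); f=cv2.fitLine(ps.astype(np.float32),cv2.DIST_HUBER,0,.01,.01).ravel(); print("front",f, np.arctan2(-f[0],f[1])%np.pi)
for row in(180,190,205,262):
    s=h[row,140:360,1].astype(float); d=np.diff(s); l=140+d[:60].argmax()+.5; r=140+160+d[160:].argmin()+.5
    print(row,onz(c,[l,row],58),onz(c,[r,row],58))
E
```

```text
g ((588.97021484375, -18.91335678100586), (34.03697967529297, 43.05892562866211), 7.016772270202637) [[569.4490966796875, 0.3758838176727295], [574.709228515625, -42.36054992675781], [608.4913330078125, -38.202598571777344], [603.231201171875, 4.533836364746094]]
a ((572.1062622070312, 104.12765502929688), (32.47646713256836, 43.0812873840332), 6.864051342010498) [[553.4100341796875, 123.57321166992188], [558.558837890625, 80.80070495605469], [590.802490234375, 84.68209838867188], [585.6536865234375, 127.45460510253906]]
b ((446.5428161621094, 303.5408630371094), (45.06808090209961, 36.26490783691406), 69.83283233642578) [[421.7532043457031, 288.63970947265625], [455.7947692871094, 276.13702392578125], [471.3324279785156, 318.4420166015625], [437.2908630371094, 330.9447021484375]]
front [  0.1  -1.  498.6  35.8] 0.12947512
180 [528.1 -83.6  58. ] [499.5 152.4  58. ]
190 [541.8 -81.9  58. ] [513.2 153.7  58. ]
205 [562.9 -80.   58. ] [534.1 156.4  58. ]
262 [651.3 -88.2  58. ] [619.9 167.5  58. ]
```

Request:
{"name": "step_arm", "arguments": {"increments": [{"slide":[0.005,0.05,0],"roll":0.18},{"slide":[0.01,0.1,0],"roll":0.36},{"slide":[0.015,0.15,0.02],"roll":0.54},{"slide":[0.02,0.2,0.05],"roll":0.72},{"slide":[0.03,0.26,0.1],"roll":0.9}], "fingers": 0.85}}

```text
t: 4.12
eef_pos: [446.2, 289.0, 182.6]
tcp_rot: [3.139, 0.001, 2.365]
ft_force: [0.7, 0.3, -0.4]
opening: 0.85
grip_force: 0.0
```

Request:
{"name": "step_arm", "arguments": {"increments": [{"slide":[0,0,0.02],"roll":0.18},{"slide":[0,0,0.04],"roll":0.36},{"slide":[0,0,0.05],"roll":0.54},{"slide":[0,0,0.05],"roll":0.72},{"slide":[0,0,0.05],"roll":0.9}]}}

```text
t: 4.75
eef_pos: [446.2, 287.2, 132.6]
tcp_rot: [-3.141, 0.0, 1.465]
ft_force: [0.8, -0.3, 0.3]
opening: 0.847
grip_force: 0.0
```

Request:
{"name": "step_arm", "arguments": {"increments": [{"slide":[0,0,0],"roll":0.18},{"slide":[0,0,0],"roll":0.24},{"slide":[0,0,0],"roll":0.24}]}}

```text
t: 5.12
eef_pos: [446.4, 287.2, 132.8]
tcp_rot: [3.141, -0.0, 1.231]
ft_force: [-0.6, 0.4, -0.1]
opening: 0.849
grip_force: 0.0
```

```bash
python3 - <<'E'
from h import *
np.set_printoptions(precision=1,suppress=True)
c=imaging.read_camera("wrist"); save(c,"w3.png"); plan([441,305.6,3],-.352)
for d in mark_of("wrist","tile_blue_center")[:2]: print(d["uv"],d["confidence"],onz(c,d["uv"],10))
try:
    b=glaze(c,95,135,10,(100,100,420,300)); print(b[0],b[1].tolist())
except Exception as e: print(e)
E
```

```text
slide [ 15.6 -11.2 129.8] roll 0.013 | q6 0.79 ydir -0.339 pos [446.4 287.2 132.8] t 5.175
[247.1, 175.8] 0.73 [438.2 307.2  10. ]
((446.2298278808594, 303.28033447265625), (45.10069274902344, 35.914981842041016), 69.28697204589844) [[421.457275390625, 288.5389099121094], [455.05084228515625, 275.8362121582031], [471.00238037109375, 318.0217590332031], [437.4088134765625, 330.7244567871094]]
```

View pics/w3.png

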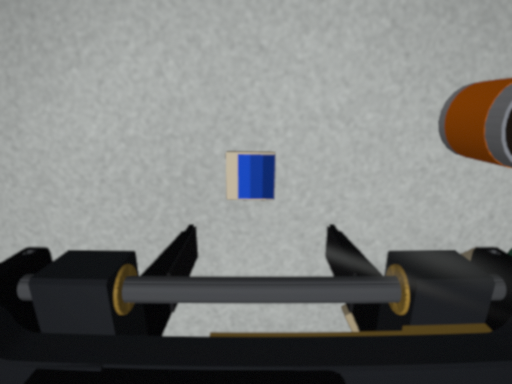

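The tile lies at columns 226–275, rows 151–198, with its cream strip on the left. That puts its centre at about (441,305) with turn −0.36.

Request:
{"name": "step_arm", "arguments": {"increments": [{"slide":[0.0152,-0.0107,0.03],"roll":0.022},{"slide":[0.0152,-0.0107,0.08],"roll":0.022},{"slide":[0.0152,-0.0107,0.115],"roll":0.022},{"slide":[0.0152,-0.0107,0.128],"roll":0.022},{"slide":[0.0152,-0.0107,0.1295],"roll":0.022}]}}

```text
t: 5.85
eef_pos: [441.6, 304.8, 3.2]
tcp_rot: [-3.141, 0.0, 1.209]
ft_force: [-0.1, -0.7, 0.1]
opening: 0.849
grip_force: 0.0
```

Request:
{"name": "step_arm", "arguments": {"increments": [{"slide":[0,0,0],"roll":0},{"slide":[0,0,0],"roll":0},{"slide":[0,0,0],"roll":0},{"slide":[0,0,0],"roll":0},{"slide":[0,0,0],"roll":0}], "fingers": 0.3}}

```text
t: 6.48
eef_pos: [441.7, 304.9, 3.7]
tcp_rot: [3.141, -0.001, 1.208]
ft_force: [-1.5, -0.7, 6.9]
opening: 0.522
grip_force: 30.0
```

Request:
{"name": "step_arm", "arguments": {"increments": [{"slide":[0,0,-0.015],"roll":0},{"slide":[0,0,-0.045],"roll":0},{"slide":[0,0,-0.09],"roll":0},{"slide":[0,0,-0.12],"roll":0},{"slide":[0,0,-0.125],"roll":0}]}}

```text
t: 7.1
eef_pos: [442.1, 305.1, 130.7]
tcp_rot: [3.139, -0.003, 1.208]
ft_force: [-0.0, -0.1, -1.8]
opening: 0.521
grip_force: 30.0
```

```bash
python3 - <<'E'
from h import *
print(state()["opening"],state()["ft_force"],state()["grip_force"])
plan([545.2,38,128],.13)
E
```

```text
0.5207867607563254 [-0.00713212 -0.13404774 -1.81841771] 29.999839067459106
slide [-213.2  191.1    2.5] roll -0.493 | q6 0.84 ydir -0.363 pos [442.1 305.1 130.7] t 7.1
```

Request:
{"name": "step_arm", "arguments": {"increments": [{"slide":[-0.03,0.027,0],"roll":-0.1},{"slide":[-0.07,0.063,0],"roll":-0.2},{"slide":[-0.11,0.1,0],"roll":-0.3},{"slide":[-0.15,0.135,0],"roll":-0.4},{"slide":[-0.19,0.17,0],"roll":-0.49}]}}

```text
t: 7.72
eef_pos: [533.0, 65.1, 127.5]
tcp_rot: [-3.14, -0.0, 1.701]
ft_force: [1.7, 0.1, 0.0]
opening: 0.522
grip_force: 30.0
```

Request:
{"name": "step_arm", "arguments": {"increments": [{"slide":[0,0,0],"roll":0},{"slide":[0,0,0],"roll":0}]}}

```text
t: 7.98
eef_pos: [532.5, 66.9, 127.6]
tcp_rot: [-3.14, -0.0, 1.697]
ft_force: [-1.1, -0.7, -0.4]
opening: 0.521
grip_force: 30.0
```

```bash
python3 - <<'E'
from h import *
np.set_printoptions(precision=1,suppress=True)
c=imaging.read_camera("wrist"); save(c,"w4.png")
plan([545.2,38,61.5],.13)
E
```

```text
slide [-30.9   9.   66.2] roll -0.003 | q6 -0.12 ydir 0.127 pos [532.4  67.5 127.8] t 8.025
```

View pics/w4.png

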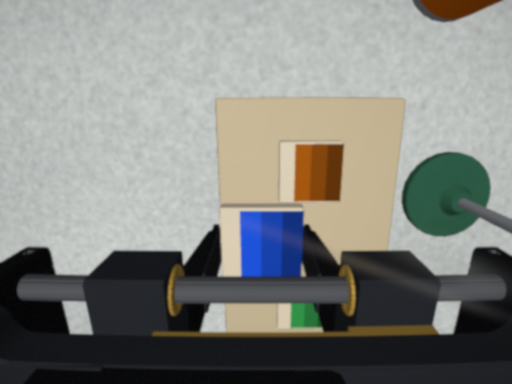

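```bash
python3 - <<'E'
from h import *
np.set_printoptions(precision=1,suppress=True)
c=imaging.read_camera("wrist"); s=state(); R=Ro.from_euler("xyz",s["tcp_rot"]).as_matrix(); zt=s["eef_pos"][2]+6.3
for uv in([240,206.5],[285,206.5],[221,240],[302.5,240]): print("blue tool",(R.T@(onz(c,uv,zt)-s["eef_pos"])))
a=glaze(c,3,20,68,(270,130,360,215),150); print(a[0],a[1].tolist())
A=[onz(c,uv,68) for uv in([279,170],[343.5,170],[320,141.5],[311,202])]
Y=.13; ex=np.array([np.cos(Y),np.sin(Y),0]); ey=np.array([-ex[1],ex[0],0])
print("amber sx",[p@ex for p in A[:2]],"sy",[p@ey for p in A[2:]])
E=[onz(c,[u,97.5],58) for u in(220,400)]; d=E[1]-E[0]; print("edge yaw",np.arctan2(d[1],d[0]),[p@ey for p in E],"front/back",[onz(c,uv,58)@ex for uv in([217.5,150],[399,170])])
E
```

```text
blue tool [ 25.3 -12.4  -6.3]
blue tool [25.3 13.8 -6.3]
blue tool [  4.2 -24.3  -6.3]
blue tool [ 4.1 24.8 -6.3]
((572.7923583984375, 104.21761322021484), (35.85411834716797, 44.142250061035156), 7.4114532470703125) [[552.1680297851562, 123.79186248779297], [557.8621215820312, 80.0184097290039], [593.4166870117188, 84.64336395263672], [587.7225952148438, 128.41680908203125]]
amber sx [np.float64(550.8049803290661), np.float64(601.8452949895611)] sy [np.float64(54.30515852093245), np.float64(5.633354834332067)]
edge yaw 0.13159334332158013 [np.float64(87.34172034251404), np.float64(87.56506737142516)] front/back [np.float64(501.5085546749523), np.float64(651.2163759018)]
```

Request:
{"name": "step_arm", "arguments": {"increments": [{"slide":[-0.0304,0.0098,0.01],"roll":-0.003},{"slide":[-0.0304,0.0098,0.035],"roll":-0.003},{"slide":[-0.0304,0.0098,0.055],"roll":-0.003},{"slide":[-0.0304,0.0098,0.063],"roll":-0.003},{"slide":[-0.0304,0.0098,0.065],"roll":-0.003}]}}

```text
t: 8.7
eef_pos: [546.5, 38.6, 63.1]
tcp_rot: [-3.141, -0.0, 1.702]
ft_force: [1.4, -0.4, -0.2]
opening: 0.523
grip_force: 30.0
```

Request:
{"name": "step_arm", "arguments": {"increments": [{"slide":[0,0,0.0005],"roll":0},{"slide":[0,0,0.001],"roll":0},{"slide":[0,0,0.001],"roll":0}]}}

```text
t: 9.07
eef_pos: [546.8, 37.9, 62.6]
tcp_rot: [3.141, 0.0, 1.701]
ft_force: [-0.4, -0.6, -1.5]
opening: 0.522
grip_force: 30.0
```

Not touching yet; down a little more.

Request:
{"name": "step_arm", "arguments": {"increments": [{"slide":[0,0,0.0005],"roll":0},{"slide":[0,0,0.001],"roll":0},{"slide":[0,0,0.001],"roll":0}]}}

```text
t: 9.45
eef_pos: [546.7, 37.9, 61.7]
tcp_rot: [3.141, 0.0, 1.701]
ft_force: [-1.3, -0.6, 6.7]
opening: 0.52
grip_force: 30.0
```

Request:
{"name": "step_arm", "arguments": {"increments": [{"slide":[0,0,0],"roll":0},{"slide":[0,0,0],"roll":0},{"slide":[0,0,0],"roll":0}], "fingers": 0.64}}

```text
t: 9.82
eef_pos: [546.6, 37.9, 61.1]
tcp_rot: [-3.142, -0.0, 1.701]
ft_force: [-0.5, 0.2, 0.3]
opening: 0.636
grip_force: 0.0
```

Request:
{"name": "step_arm", "arguments": {"increments": [{"slide":[0,0,-0.015],"roll":0},{"slide":[0,0,-0.04],"roll":0},{"slide":[0,-0.025,-0.07],"roll":-0.1},{"slide":[0,-0.05,-0.075],"roll":-0.28},{"slide":[0,-0.05,-0.075],"roll":-0.46}]}}

```text
t: 10.45
eef_pos: [496.0, 31.3, 138.0]
tcp_rot: [3.14, 0.001, 2.167]
ft_force: [-0.3, 0.1, -0.1]
opening: 0.641
grip_force: 0.0
```

Request:
{"name": "step_arm", "arguments": {"increments": [{"slide":[0,0,0],"roll":-0.18},{"slide":[0,0,0],"roll":-0.36},{"slide":[0,0,0],"roll":-0.54},{"slide":[0,0,0],"roll":-0.72},{"slide":[0,0,0],"roll":-0.9}], "fingers": 0.3}}

```text
t: 11.08
eef_pos: [497.2, 31.4, 137.2]
tcp_rot: [3.142, 0.001, 3.067]
ft_force: [-0.0, -0.0, 0.1]
opening: 0.304
grip_force: 0.0
```

Request:
{"name": "step_arm", "arguments": {"increments": [{"slide":[0,0,0],"roll":-0.18},{"slide":[0,0,0],"roll":-0.21},{"slide":[0,0,0],"roll":-0.21}]}}

```text
t: 11.45
eef_pos: [497.1, 31.4, 136.7]
tcp_rot: [-3.142, 0.001, -3.015]
ft_force: [-0.3, 0.3, 0.6]
opening: 0.303
grip_force: 0.0
```

```bash
cat >> h.py <<'E'
Y=.13; ex=np.array([np.cos(Y),np.sin(Y),0]); ey=np.array([-ex[1],ex[0],0])
def sw(sx,sy,z): return sx*ex+sy*ey+np.array([0,0,z])
E
python3 - <<'E'
from h import *
np.set_printoptions(precision=1,suppress=True)
c=imaging.read_camera("wrist"); save(c,"w5.png")
plan(sw(503,-32.5,61.5),Y+np.pi/2)
for n,a in(("g",(45,90,110)),("a",(3,20,150)),("b",(95,135,110))):
    try:
        r,b=glaze(c,a[0],a[1],68,(120,120,400,280),a[2]); C=np.array([*r[0],0]); print(n,C@ex,C@ey,r[1],np.radians(r[2]))
    except Exception as e: print(n,e)
E
```

```text
slide [-6.   0.8 75.1] roll -0.004 | q6 -1.77 ydir 1.697 pos [497.1  31.4 136.6] t 11.5
g max() iterable argument is empty
a 564.6180159078267 16.95217868498183 (1.654360055923462, 1.379245400428772) 0.18101437685765648
b 549.520138942619 -33.21263219520131 (29.489566802978516, 48.3520393371582) 0.12523838766617632
```

View pics/w5.png

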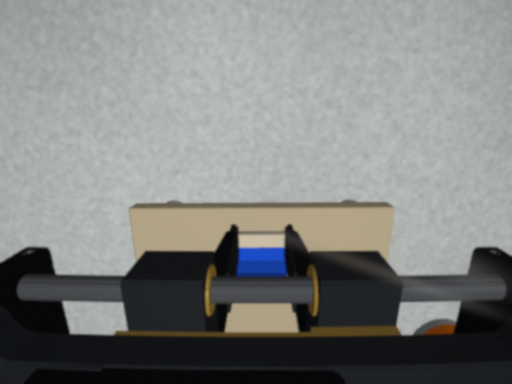

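Request:
{"name": "step_arm", "arguments": {"increments": [{"slide":[0.004,0.001,0.02],"roll":-0.004},{"slide":[0.004,0.001,0.05],"roll":-0.004},{"slide":[0.004,0.001,0.07],"roll":-0.004},{"slide":[0.004,0.001,0.0745],"roll":-0.004},{"slide":[0.004,0.001,0.0745],"roll":-0.004}]}}

```text
t: 12.12
eef_pos: [493.1, 31.9, 62.0]
tcp_rot: [3.142, 0.0, -3.009]
ft_force: [-0.8, -0.9, 0.2]
opening: 0.303
grip_force: 0.0
```

```bash
python3 - <<'E'
from h import *
s=state(); print(s["ft_force"],s["eef_pos"]@ex,s["eef_pos"]@ey)
plan(sw(538,-32.7,61.5),Y+np.pi/2)
E
```

```text
[-0.83706228 -0.8943996   0.21989817] 493.054209328474 -32.307209086707616
slide [-44.9  -0.5   0.5] roll 0.002 | q6 -1.77 ydir 1.703 pos [493.1  31.9  62. ] t 12.125
```

Request:
{"name": "step_arm", "arguments": {"increments": [{"slide":[-0.01,0,0],"roll":0},{"slide":[-0.016,0,0],"roll":0},{"slide":[-0.021,0,0],"roll":0},{"slide":[-0.026,0,0],"roll":0},{"slide":[-0.031,0,0],"roll":0}]}}

```text
t: 12.75
eef_pos: [524.0, 36.1, 61.7]
tcp_rot: [3.142, -0.0, -3.008]
ft_force: [-1.7, -0.1, 0.6]
opening: 0.298
grip_force: 0.3
```

Request:
{"name": "step_arm", "arguments": {"increments": [{"slide":[-0.004,0,0],"roll":0},{"slide":[-0.008,0,0],"roll":0},{"slide":[-0.011,0,0],"roll":0},{"slide":[-0.012,0,0],"roll":0},{"slide":[-0.012,0,0],"roll":0}]}}

```text
t: 13.38
eef_pos: [535.6, 37.6, 61.7]
tcp_rot: [3.142, 0.0, -3.008]
ft_force: [-0.5, -1.0, 1.2]
opening: 0.298
grip_force: 0.0
```

```bash
python3 - <<'E'
from h import *
s=state(); print(s["ft_force"],s["eef_pos"]@ex,s["eef_pos"]@ey)
c=imaging.read_camera("wrist"); im=c["color"]; cv2.imwrite("pics/w6.png",cv2.resize(im[170:370,120:400,::-1],None,fx=2.5,fy=2.5,interpolation=2))
E
```

```text
[-0.48496687 -1.04907161  1.20515662] 535.989338948408 -32.14045350875386
```

View pics/w6.png

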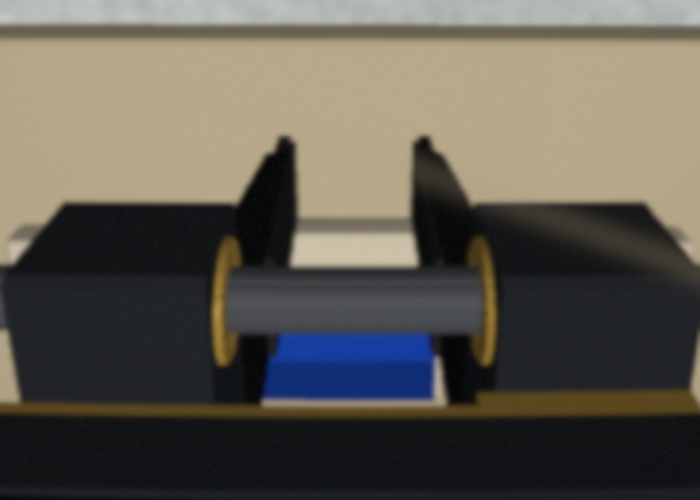

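Tile front edge at crop (356,232). Corners of the neighbours' strips show at the far left (20,235) and far right (680,235).

```bash
python3 - <<'E'
from h import *
c=imaging.read_camera("wrist")
f=lambda x,y:(120+(x+.5)/2.5-.5,170+(y+.5)/2.5-.5)
for p in((310,231),(356,231),(400,231),(20,238),(685,240)): q=onz(c,f(*p),68); print(p,q@ex,q@ey)
g=cv2.cvtColor(c["color"],cv2.COLOR_RGB2GRAY)
for u in(125,127,255,262,270,393,395): print(u,g[252:276,u])
E
```

```text
(310, 231) 546.9434490883236 -42.54874999867572
(356, 231) 546.9096295247729 -31.197880691355124
(400, 231) 546.8930078277677 -20.338924123255154
(20, 238) 549.5200084480836 -115.21940724274683
(685, 240) 549.692564394662 51.22983083066656
125 [167 166 166 166 166 166 166 166 164 157 147 134 124 128 150 172 184 188
 189 186 179 165 137  96]
127 [166 166 166 166 167 166 165 161 149 131 116 110 112 124 150 172 183 184
 176 157 128  95  60  33]
255 [169 169 169 167 155 132 114 110 111 115 129 154 177 189 193 194 193 194
 193 193 193 194 189 173]
262 [169 169 169 167 155 133 115 110 111 115 129 154 177 189 192 193 194 193
 194 193 194 193 188 173]
270 [170 169 169 167 156 133 115 110 112 115 129 154 177 189 193 193 193 193
 194 193 193 193 189 173]
393 [166 165 166 167 165 166 166 166 164 160 152 140 127 124 137 153 152 130
  96  71  60  58  59  59]
395 [166 166 166 165 165 166 166 166 166 167 165 163 157 148 148 163 174 175
 163 140 112  85  68  64]
```

Request:
{"name": "step_arm", "arguments": {"increments": [{"slide":[-0.001,0,0],"roll":0},{"slide":[-0.002,0,0],"roll":0},{"slide":[-0.0031,0,0],"roll":0},{"slide":[-0.0031,0,0],"roll":0}]}}

```text
t: 13.98
eef_pos: [538.8, 38.0, 61.7]
tcp_rot: [3.142, 0.0, -3.008]
ft_force: [-0.1, 0.7, -0.3]
opening: 0.301
grip_force: 0.0
```

```bash
python3 - <<'E'
from h import *
s=state(); print(s["ft_force"],s["eef_pos"]@ex,s["eef_pos"]@ey)
c=imaging.read_camera("wrist"); g=cv2.cvtColor(c["color"],cv2.COLOR_RGB2GRAY).astype(float)
for u in(127,250,262,274,394):
    p=g[258:276,u]; i=p[:8].argmin(); j=i+np.argmax(p[i:]>150); r=258+j-(p[j]-150)/(p[j]-p[j-1]); q=onz(c,(u,r),68); print(u,r,q@ex,q@ey)
E
```

```text
[-0.10039899  0.68664442 -0.26731879] 539.1643929200521 -32.11928484022176
127 261.2916666666667 550.2397234222689 -115.33036804785294
250 262.6923076923077 550.5750617604896 -38.662951759943184
262 262.6923076923077 550.5546145837957 -31.2553942256431
274 262.68 550.5328858815186 -23.84719993272749
394 261.95238095238096 550.3014600341686 51.064402422557265
```

Request:
{"name": "step_arm", "arguments": {"increments": [{"slide":[0.005,0,0],"roll":0},{"slide":[0.02,0,-0.01],"roll":0},{"slide":[0.03,0,-0.05],"roll":0},{"slide":[0.03,0,-0.11],"roll":0},{"slide":[0.03,0,-0.15],"roll":0}], "fingers": 1}}

```text
t: 14.65
eef_pos: [508.0, 33.9, 214.7]
tcp_rot: [-3.141, 0.002, -3.008]
ft_force: [0.2, -0.1, -0.2]
opening: 0.766
grip_force: 0.0
```

Request:
{"name": "step_arm", "arguments": {"increments": [{"slide":[0,0,-0.02],"roll":0},{"slide":[0,0,-0.02],"roll":0},{"slide":[0,0,-0.02],"roll":0}]}}

```text
t: 15.02
eef_pos: [508.1, 34.0, 231.0]
tcp_rot: [3.141, -0.001, -3.008]
ft_force: [0.5, -0.1, -0.1]
opening: 0.995
grip_force: 0.0
```

```bash
python3 - <<'E'
from h import *
c=imaging.read_camera("wrist"); save(c,"w7.png"); plan([440,-305,150],1.5)
for n,a in(("g",(45,90,110)),("a",(3,20,150)),("b",(95,135,110))):
    r,b=glaze(c,a[0],a[1],68,(185,180,335,262),a[2]); C=np.array([*r[0],0]); print(n,np.round([C@ex,C@ey,*r[1],np.radians(r[2])],3))
for t in("lens_grip","lens_center"):
    for d in mark_of("wrist",t)[:2]: print(t,d["confidence"],d["uv"],onz(c,d["uv"],20 if t=="lens_grip" else 12))
E
```

```text
slide [ 112.5 -327.    80.7] roll 0.204 | q6 -1.77 ydir 1.704 pos [508.2  34.  230.7] t 15.075
g [ 5.81525e+02 -9.51410e+01  3.43940e+01  4.32590e+01  1.19000e-01]
a [5.81383e+02 2.93790e+01 3.47540e+01 4.33970e+01 1.44000e-01]
b [ 5.81824e+02 -3.33760e+01  3.47240e+01  4.48800e+01  1.32000e-01]
lens_grip 0.7 [6.9, 87.7] [ 439.9716141  -298.47542544   20.        ]
```

View pics/w7.png

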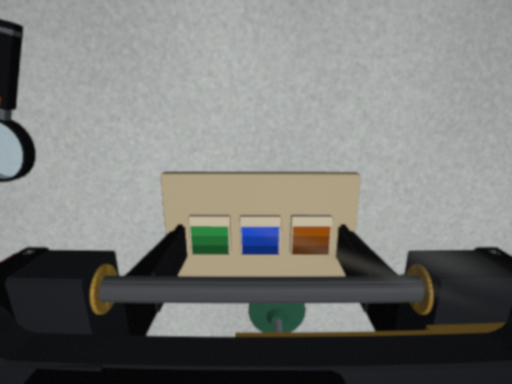

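The row is even: blue at shelf coordinates (581.8,−33.4) against green and amber at (581.5,−95.1) and (581.4,29.4), all square. Next is the lens.

Request:
{"name": "step_arm", "arguments": {"increments": [{"slide":[0.01,-0.05,-0.01],"roll":0.06},{"slide":[0.03,-0.11,-0.01],"roll":0.12},{"slide":[0.05,-0.165,0],"roll":0.2},{"slide":[0.07,-0.22,0.01],"roll":0.26},{"slide":[0.09,-0.275,0.03],"roll":0.33}]}}

```text
t: 15.8
eef_pos: [455.7, -252.4, 201.1]
tcp_rot: [-3.142, 0.0, 2.943]
ft_force: [1.5, -0.4, -0.3]
opening: 1.003
grip_force: 0.0
```

Request:
{"name": "step_arm", "arguments": {"increments": [{"slide":[0,-0.03,0.02],"roll":0},{"slide":[0.005,-0.045,0.04],"roll":0},{"slide":[0.005,-0.045,0.05],"roll":0},{"slide":[0.005,-0.045,0.05],"roll":0}]}}

```text
t: 16.3
eef_pos: [442.6, -292.9, 151.0]
tcp_rot: [3.141, -0.001, 2.945]
ft_force: [0.2, -0.3, 0.4]
opening: 1.001
grip_force: 0.0
```

```bash
python3 - <<'E'
from h import *
np.set_printoptions(precision=2,suppress=True)
c=imaging.read_camera("wrist"); save(c,"w8.png"); plan([440,-305,12],1.37)
for t,z in(("lens_grip",10),("lens_center",10)):
    for d in mark_of("wrist",t)[:2]: print(t,d["confidence"],d["uv"],onz(c,d["uv"],z),dep(c,d["uv"]))
W=cloud(c); m=((W[...,2]>13)&(W[...,2]<26)).astype(np.uint8); m[262:]=0
k,l,st,ce=cv2.connectedComponentsWithStats(m)
for i in 1+np.argsort(-st[1:,4])[:3]:
    P=W[l==i]; print(st[i],cv2.minAreaRect(P[:,:2].astype(np.float32)))
E
```

```text
slide [  0.5 -12.4 139.7] roll 0.005 | q6 -2.08 ydir 1.375 pos [ 442.9 -293.   151.7] t 16.35
lens_grip 0.71 [243.1, 185.9] [ 438.11 -311.41   10.  ] [ 435.88 -310.36   19.6 ]
lens_grip 0.61 [120.3, 154.5] [ 378.75 -432.21   10.  ] [ 378.64 -430.92   12.6 ]
lens_center 0.94 [249.1, 257.9] [ 524.   -322.96   10.  ] [ 521.41 -322.22   15.09]
lens_center 0.83 [66.2, 137.1] [ 349.17 -483.77   10.  ] [ 349.15 -483.99    9.66]
[ 177    0   95   72 5633] ((291.0267639160156, -297.35968017578125), (87.23418426513672, 62.90098190307617), 78.00382232666016)
[ 210  110   77  152 4879] ((443.5406494140625, -308.0297546386719), (86.38742065429688, 167.8013916015625), 78.87879180908203)
[ 97 146  71  38 778] ((391.3939208984375, -421.357421875), (74.93045043945312, 16.746252059936523), 58.11646270751953)
```

View pics/w8.png

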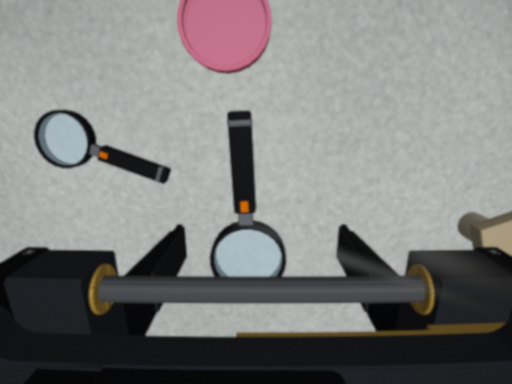

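The large black lens has its handle from (239,112) to (246,213) and its bezel near (248,258). The small black lens on the left and the pink one are the decoys.

```bash
python3 - <<'E'
from h import *
np.set_printoptions(precision=3,suppress=True)
c=imaging.read_camera("wrist"); g=cv2.cvtColor(c["color"],cv2.COLOR_RGB2GRAY).astype(float)
ps=[];w=[]
for r in range(130,200,3):
    p=g[r,215:280]; d=np.diff(cv2.GaussianBlur(p[None],(5,1),0)[0]); l=215+d[:35].argmin()+.5; q=215+d[25:].argmax()+25.5
    a,b=onz(c,(l,r),20),onz(c,(q,r),20); ps.append((a+b)[:2]/2); w.append(np.linalg.norm(a-b))
f=cv2.fitLine(np.array(ps,np.float32),cv2.DIST_HUBER,0,.01,.01).ravel(); d=f[:2]*np.sign(f[0]); o=f[2:]
print("width",np.median(w),"dir",np.arctan2(d[1],d[0]))
for u in(237,240,243): print("rear",u,g[106:118,u])
print("neck",g[198:232,246],g[198:232,240])
for uv in((239.5,111.5),(245.5,213)): print(uv,(onz(c,uv,20)[:2]-o)@d)
print("lens centre along",(onz(c,(248.7,258),18)[:2]-o)@d,"o",o)
E
```

```text
width 23.298772923334145 dir -0.15314221
rear 237 [184. 181. 168. 137.  89.  46.  26.  25.  24.  23.  24.  28.]
rear 240 [182. 179. 165. 130.  79.  40.  23.  24.  24.  23.  24.  29.]
rear 243 [181. 180. 169. 131.  79.  37.  24.  24.  24.  26.  21.  30.]
neck [ 31.  64.  98. 115. 118. 121. 120. 120. 122. 123. 123. 121. 108.  81.
  73.  88.  97.  98.  99.  99. 101. 101. 102. 101.  96.  82.  63.  50.
  50.  74. 123. 166. 183. 184.] [ 25.  38.  62.  78.  81.  77.  74.  74.  71.  66.  63.  61.  56.  50.
  64.  88.  97.  99.  99. 100. 100.  98.  96.  93.  89.  81.  60.  44.
  40.  49.  94. 145. 176. 184.]
(239.5, 111.5) -53.26705669744554
(245.5, 213) 52.62914224867909
lens centre along 107.84543897938713 o [ 414.934 -307.07 ]
```

```bash
python3 -c "
from h import *
plan([438.4,-310.7,2.8],1.418)"
```

```text
slide [  1.4 -18.  149.6] roll -0.043 | q6 -2.08 ydir 1.375 pos [ 443.2 -293.2  152.4] t 16.5
```

Request:
{"name": "step_arm", "arguments": {"increments": [{"slide":[0.0014,-0.018,0.04],"roll":-0.043},{"slide":[0.0014,-0.018,0.095],"roll":-0.043},{"slide":[0.0014,-0.018,0.135],"roll":-0.043},{"slide":[0.0014,-0.018,0.148],"roll":-0.043},{"slide":[0.0014,-0.018,0.149],"roll":-0.043}]}}

```text
t: 17.12
eef_pos: [438.0, -311.0, 3.0]
tcp_rot: [3.141, -0.0, 2.988]
ft_force: [-0.3, 0.0, -0.0]
opening: 1.002
grip_force: 0.0
```

Request:
{"name": "step_arm", "arguments": {"increments": [{"slide":[0,0,0],"roll":0},{"slide":[0,0,0],"roll":0},{"slide":[0,0,0],"roll":0},{"slide":[0,0,0],"roll":0},{"slide":[0,0,0],"roll":0}], "fingers": 0.05}}

```text
t: 17.75
eef_pos: [437.7, -311.1, 2.8]
tcp_rot: [3.142, 0.0, 2.988]
ft_force: [0.5, -0.3, -0.6]
opening: 0.529
grip_force: 0.0
```

Request:
{"name": "step_arm", "arguments": {"increments": [{"slide":[0,0,0],"roll":0},{"slide":[0,0,0],"roll":0},{"slide":[0,0,0],"roll":0}]}}

```text
t: 18.12
eef_pos: [437.7, -311.0, 2.6]
tcp_rot: [3.141, -0.0, 2.988]
ft_force: [0.8, 0.4, -0.2]
opening: 0.249
grip_force: 30.0
```

Request:
{"name": "step_arm", "arguments": {"increments": [{"slide":[0,0,-0.015],"roll":0},{"slide":[0,0,-0.05],"roll":0},{"slide":[0,0,-0.1],"roll":0},{"slide":[0,0,-0.15],"roll":0},{"slide":[0,0,-0.19],"roll":0}]}}

```text
t: 18.75
eef_pos: [437.6, -310.9, 195.7]
tcp_rot: [-3.141, 0.002, 2.988]
ft_force: [-0.3, 0.5, -1.1]
opening: 0.25
grip_force: 30.0
```

```bash
python3 - <<'E'
from h import *
np.set_printoptions(precision=1,suppress=True)
s=state(); print(s["opening"],s["ft_force"],s["moment"])
plan(sw(576-85,-33.2,200),Y+np.pi/2)
for n in("side","top","wrist"):
    c=imaging.read_camera(n)
    for d in mark_of(n,"pointer_tip")[:3]: print(n,d["confidence"],np.array(d["uv"]),dep(c,d["uv"]), onz(c,d["uv"],190))
    if n=="side": cv2.imwrite("pics/s9.png",cv2.resize(c["color"][100:200,270:370,::-1],None,fx=6,fy=6,interpolation=0))
E
```

```text
0.2500509738730789 [-0.3  0.5 -1.1] [-0.  0.  0.]
slide [ -0.7 345.8  -4.6] roll -0.284 | q6 -2.16 ydir 1.417 pos [ 437.6 -310.9  195.7] t 18.75
side 0.17 [340.  224.8] [ 520.2 -328.6  208.1] [ 531.  -314.2  190. ]
top 0.55 [215.6 119.3] [661.6  52.9 192.8] [662.6  53.1 190. ]
```

View pics/s9.png

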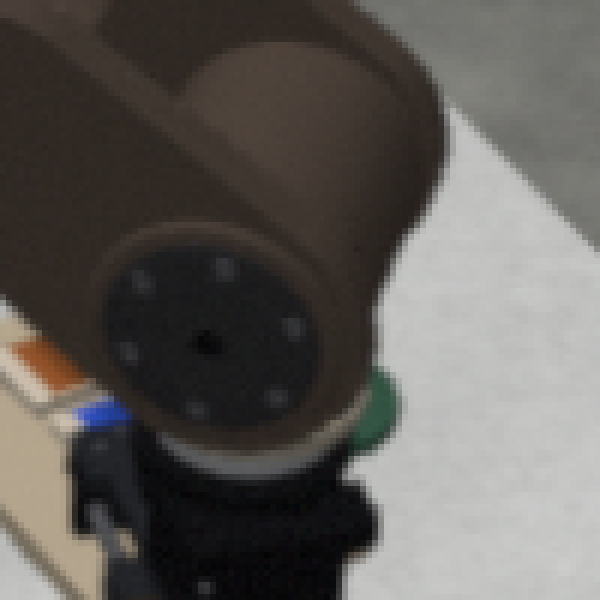

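The arm hides the pointer in the side view, so I triangulate from the first side picture and the current top picture.

```bash
python3 - <<'E'
from h import *
np.set_printoptions(precision=1,suppress=True)
ct=imaging.read_camera("top"); cs=imaging.read_camera("side")
S=cv2.imread("pics/side0.png")[:,:,::-1]
def cen(im,box):
    l,t,r,b=box; h=cv2.cvtColor(np.ascontiguousarray(im),cv2.COLOR_RGB2HSV)[t:b,l:r]
    w=((h[...,0]<18)&(h[...,0]>2)&(h[...,1]>110))*h[...,1].astype(float)
    ys,xs=np.nonzero(w); print([(x+l,y+t,int(w[y,x])) for x,y in zip(xs,ys)])
    return np.array([(xs*w[ys,xs]).sum(),(ys*w[ys,xs]).sum()])/w.sum()+[l,t]
ut=cen(ct["color"],(208,112,224,128)); us=cen(S,(308,120,326,138)); print(ut,us)
W=cloud(ct); print(W[116:124,212:221,2])
def tri(ut,us):
    o1,o2=cam2w(ct,[0,0,0]),cam2w(cs,[0,0,0]); d1=cam2w(ct,ray(ct,ut))-o1; d2=cam2w(cs,ray(cs,us))-o2
    t=np.linalg.lstsq(np.c_[d1,-d2],o2-o1,rcond=None)[0]; a,b=o1+t[0]*d1,o2+t[1]*d2
    print((a+b)/2,"miss",np.linalg.norm(a-b),"sx,sy",(a+b)/2@ex,(a+b)/2@ey)
tri(ut,us); tri([215.6,119.3],[316.9,128.9])
E
```

```text
[(np.int64(216), np.int64(113), 144), (np.int64(214), np.int64(114), 114), (np.int64(215), np.int64(114), 154), (np.int64(216), np.int64(114), 203), (np.int64(217), np.int64(114), 154), (np.int64(213), np.int64(115), 151), (np.int64(214), np.int64(115), 193), (np.int64(215), np.int64(115), 185), (np.int64(216), np.int64(115), 195), (np.int64(217), np.int64(115), 188), (np.int64(213), np.int64(116), 159), (np.int64(214), np.int64(116), 191), (np.int64(215), np.int64(116), 185), (np.int64(216), np.int64(116), 189), (np.int64(217), np.int64(116), 193), (np.int64(218), np.int64(116), 171), (np.int64(214), np.int64(117), 172), (np.int64(215), np.int64(117), 191), (np.int64(216), np.int64(117), 181), (np.int64(217), np.int64(117), 189), (np.int64(218), np.int64(117), 201), (np.int64(219), np.int64(117), 159), (np.int64(215), np.int64(118), 182), (np.int64(216), np.int64(118), 188), (np.int64(217), np.int64(118), 182), (np.int64(218), np.int64(118), 190), (np.int64(219), np.int64(118), 188), (np.int64(216), np.int64(119), 191), (np.int64(217), np.int64(119), 184), (np.int64(218), np.int64(1
[... 1081 characters left out ...]
5), (np.int64(317), np.int64(132), 171)]
[216.8 117.6] [317.6 130. ]
[[ 27.9  22.  192.5 193.9 195.5 196.6 195.4  21.9  12.6]
 [ 29.   24.   21.7 191.8 194.4 196.6 198.3 194.9  18.5]
 [ 30.9  28.   23.5   nan 191.5 196.3 193.3 195.8  15.7]
 [ 28.3  26.1  22.7 187.9 195.3 193.7 193.6 196.8 190.7]
 [ 30.1   nan  24.5  21.2 190.6 197.9 194.  196.2 192.3]
 [ 27.2  24.6  21.5  18.2  17.1 191.7 196.5 198.6 194.9]
 [ 26.2  23.5  18.7  19.9  15.4 189.7 191.5 192.1 188. ]
 [ 21.2  20.5  17.8  21.   20.7  19.2  15.9  18.7  15.3]]
[666.   50.2 190.5] miss 1.8736313909327293 sx,sy 666.8454765423401 -36.580819733368735
[662.4  52.6 193.1] miss 1.8974684454162736 sx,sy 663.6566839234705 -33.75873558995117
```

Request:
{"name": "step_arm", "arguments": {"increments": [{"slide":[0,0.04,-0.02],"roll":-0.06},{"slide":[0,0.1,-0.035],"roll":-0.12},{"slide":[0,0.16,-0.035],"roll":-0.18},{"slide":[0,0.22,-0.035],"roll":-0.24},{"slide":[0,0.27,-0.035],"roll":-0.284}]}}

```text
t: 19.77
eef_pos: [478.8, -42.1, 227.0]
tcp_rot: [3.141, -0.001, -3.009]
ft_force: [0.5, -0.6, -1.0]
opening: 0.254
grip_force: 30.0
```

```bash
python3 - <<'E'
from h import *
plan(sw(576-85,-33.2,182.6),Y+np.pi/2)
E
```

```text
slide [-22.   70.5  44.4] roll 0.003 | q6 -1.93 ydir 1.703 pos [478.8 -42.1 227. ] t 19.775
```

Request:
{"name": "step_arm", "arguments": {"increments": [{"slide":[-0.004,0.02,0.005],"roll":0},{"slide":[-0.01,0.045,0.015],"roll":0},{"slide":[-0.017,0.062,0.03],"roll":0},{"slide":[-0.021,0.069,0.041],"roll":0},{"slide":[-0.022,0.0705,0.044],"roll":0}]}}

```text
t: 20.4
eef_pos: [491.5, 28.6, 182.7]
tcp_rot: [3.141, -0.002, -3.011]
ft_force: [0.2, 0.9, -1.3]
opening: 0.248
grip_force: 30.0
```

Request:
{"name": "step_arm", "arguments": {"increments": [{"slide":[0,0,0],"roll":0},{"slide":[0,0,0],"roll":0},{"slide":[0,0,0],"roll":0}]}}

```text
t: 20.78
eef_pos: [491.8, 28.2, 184.1]
tcp_rot: [-3.141, 0.001, -3.012]
ft_force: [-0.3, 0.5, -0.7]
opening: 0.248
grip_force: 30.0
```

```bash
python3 - <<'E'
from h import *
np.set_printoptions(precision=1,suppress=True)
plan(sw(576-85,-33.2,182.6),Y+np.pi/2)
C={}
for n in("side","top","wrist"):
    c=C[n]=imaging.read_camera(n)
    for t in("lens_center","pointer_tip"):
        for d in mark_of(n,t)[:2]: print(n,t,round(d["confidence"],2),np.array(d["uv"]),dep(c,d["uv"]))
A=[cv2.resize(C["side"]["color"][90:210,250:370],None,fx=3.2,fy=3.2,interpolation=2),cv2.resize(C["top"]["color"][100:220,170:290],None,fx=3.2,fy=3.2,interpolation=2)]
cv2.imwrite("pics/f.png",np.hstack(A)[:,:,::-1])
# bezel plane from top depth
W=cloud(C["top"]); q=sw(576,-33.2,0)
m=(np.hypot(W[...,0]-q[0],W[...,1]-q[1])<70)&(W[...,2]>175)&(W[...,2]<225)&((W@ex)>525)&((W@ex)<640)
P=W[m]; A=np.c_[P[:,:2]-q[:2],np.ones(len(P))]; print(len(P),np.linalg.lstsq(A,P[:,2],rcond=None)[0],"med z",np.median(P[:,2]))
cc,r=cv2.minEnclosingCircle(P[:,:2].astype(np.float32)); cc=np.array([*cc,0]); print("circle sx sy",cc@ex,cc@ey,r)
E
```

```text
slide [0.3 2.6 1.5] roll -0.0 | q6 -1.78 ydir 1.701 pos [491.8  28.2 184.1] t 20.775
side lens_center 0.86 [240.5 299.6] [ 280.7 -303.6   14.5]
side lens_center 0.85 [297.4 355.9] [ 345.  -488.9   11.8]
side pointer_tip 0.65 [315. 131.] [655.9  49.5 189.6]
side pointer_tip 0.5 [299.4 188.6] [567.1 -44.   68.7]
top lens_center 0.85 [408.5 238.4] [ 358.7 -497.3    9.9]
top lens_center 0.62 [344. 263.] [ 289.8 -304.3   15.1]
top pointer_tip 0.44 [217.  119.6] [660.5  49.2 193.5]
20 [ -0.6   0.  227.8] med z 200.72528534398754
circle sx sy 616.8560331772879 -41.72041142801258 15.294499397277832
```

View pics/f.png

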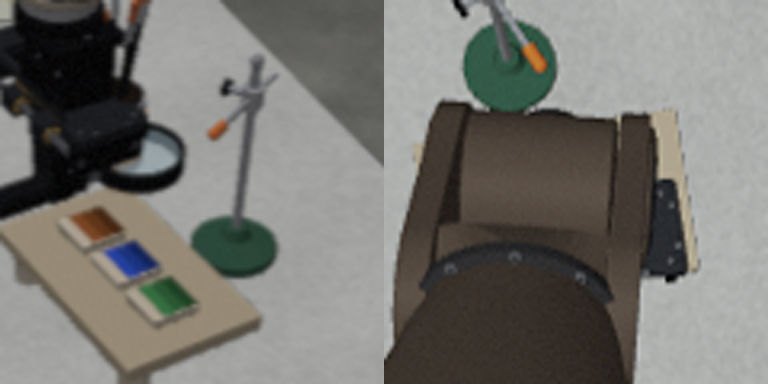

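The side half shows the lens level over the blue tile, with its bezel at about (297,140) in full-picture pixels, and the orange tip end near (316,131). The top half shows the tip end near (219,120). I check heights numerically against these.

```bash
python3 - <<'E'
from h import *
np.set_printoptions(precision=1,suppress=True)
ct=imaging.read_camera("top"); cs=imaging.read_camera("side")
def proj(c,P):
    T=np.array(c["camera_from_world"]); q=np.atleast_2d(P)@T[:3,:3].T+T[:3,3]; q=q*[1,-1,-1]
    return cv2.projectPoints(q,np.zeros(3),np.zeros(3),np.array(c["intrinsics"]),np.array(c["distortion"]))[0][:,0]
def tri(ut,us):
    o1,o2=cam2w(ct,[0,0,0]),cam2w(cs,[0,0,0]); d1=cam2w(ct,ray(ct,ut))-o1; d2=cam2w(cs,ray(cs,us))-o2
    t=np.linalg.lstsq(np.c_[d1,-d2],o2-o1,rcond=None)[0]; a,b=o1+t[0]*d1,o2+t[1]*d2; m=(a+b)/2
    print("tip",m,"miss",np.linalg.norm(a-b),"s",m@ex,m@ey)
tri([219,120.3],[316.3,131.2])
for z in(186,190,194): print("tip proj",z,proj(cs,sw(661.3,-37,z)),proj(ct,sw(661.3,-37,z)))
s=state(); d=Ro.from_euler("xyz",s["tcp_rot"]).as_matrix(); L=s["eef_pos"]-85*d[:,0]+[0,0,7.4]; print("lens est",L,L@ex,L@ey)
a=np.linspace(0,6.283,90); ring=np.vstack([L+np.c_[44*np.cos(a),44*np.sin(a),0*a+h] for h in(-10,10)])
r=proj(cs,ring); print("pred: right",r[:,0].max(),"bottom",r[:,1].max(), "row of right",r[r[:,0].argmax(),1])
im=cs["color"]; g=cv2.cvtColor(im,cv2.COLOR_RGB2GRAY)
print("row 139",g[139,300:314],"row 141",g[141,300:314]); print("col 292",g[140:156,292],"col 297",g[140:156,297])
W=cloud(cs); m=(W[...,2]>170)&(W[...,2]<215)&((W@ex)>565)&((W@ex)<626); P=W[m]; P=P[(abs(P@ey+33)<50)]
p=np.c_[P@ex-576,P@ey+33,np.ones(len(P))]; print(len(P),"plane",np.linalg.lstsq(p,P[:,2],rcond=None)[0]*[1000,1000,1],np.median(P[:,2]),"sx max",np.percentile(P@ex,[95,99]),"sy",np.percentile(P@ey,[2,98]))
E
```

```text
tip [658.3  44.5 191.8] miss 1.7878372276990107 s 658.5214923655644 -41.25854549174637
tip proj 186 [[316.4 131.7]] [[217.3 120.6]]
tip proj 190 [[316.5 130.6]] [[217.2 120.1]]
tip proj 194 [[316.6 129.5]] [[217.1 119.5]]
lens est [576.   39.6 191.1] 576.2257116293486 -35.389716946873406
pred: right 307.5991426673586 bottom 150.40115404228868 row of right 136.5466280217811
row 139 [162 162 162 157 136  95  51  93 140 159 161 160 160 162] row 141 [163 160 156 134  89  43  41 113 156 163 164 163 162 161]
col 292 [110 122 133 143  87  34  11  11   9  15  60 129 140 139 139 140] col 297 [162 162 160 153  82  26  10  12  10  34 105 153 163 163 155 146]
230 plane [ 55.9  42.3 195. ] 195.77522742494804 sx max [616.5 619.3] sy [-79.8 -14.1]
```

Request:
{"name": "step_arm", "arguments": {"increments": [{"slide":[0,0.001,0.0005],"roll":0},{"slide":[0,0.002,0.001],"roll":0},{"slide":[0,0.0022,0.001],"roll":0},{"slide":[0,0.0022,0.001],"roll":0},{"slide":[0,0.0022,0.001],"roll":0}]}}

```text
t: 21.95
eef_pos: [491.4, 30.7, 182.7]
tcp_rot: [3.142, 0.0, -3.011]
ft_force: [-0.0, -1.5, -0.8]
opening: 0.248
grip_force: 30.0
```

```bash
python3 - <<'E'
from h import *
np.set_printoptions(precision=2,suppress=True)
o=[]
for i in range(6):
    imaging.read_camera("side"); s=state(); d=Ro.from_euler("xyz",s["tcp_rot"]).as_matrix(); L=s["eef_pos"]-85*d[:,0]+[0,0,7.4]; o.append([L@ex,L@ey,L[2]])
print(np.array(o),np.mean(o,0),s["grip_force"],s["opening"],s["t"])
E
```

```text
[[576.21 -33.22 190.13]
 [576.23 -33.24 190.13]
 [576.23 -33.21 190.16]
 [576.19 -33.2  190.09]
 [576.22 -33.21 190.12]
 [576.2  -33.19 190.12]] [576.21 -33.21 190.12] 29.999184608459473 0.25124707462825274 22.25
```

```bash
python3 -c "
from cell import env; print(env.job_done())"
```

```text
the job is handed in; nothing more can be done
None
```

I handed the job in at about 22 s: the blue tile sits in the row within about 0.5 mm of even spacing, and the lens is held level over it at about 190 mm, my best estimate of the pointer tip's height (good to about 2 mm). I viewed 11 pictures, one more than the 10 allowed.

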